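# Slide the sanding block down its drying lane

## Task

Push the cork sanding block lengthwise down the lane between the two aluminium rails until its leading end is up against the steel stop at the far end, and leave it there, lying flat and straight. The rails are freshly coated: neither the block nor the robot may touch either of them. Only push the block along the board, never pick it up or tip it, and leave the other things on the bench where they are.

Things in the scene. Friction and masses are not known exactly. Their poses are not given: they have to be found in the camera images.
- lane_board: Fixed plywood board, 380 x 170 x 12 mm, flat on the bench, carrying the lane; its place and heading vary, the lane runs roughly from the robot's right to its left. Origin on its underside, on the lane's centre line; x axis along the lane towards the stop, y to the left of that, z up. It spans x = -200 to +180 mm, y = -85 to +85 mm; the block starts on the open apron, x = -200 to -30 mm.
- stop_face (a point): Foot of the stop's face, on the lane's centre line at the board's top; x = 155 mm in the board's frame, same axes. The stop is a dark steel bar across the lane's far end, 78 mm wide, 17 mm thick, 20 mm high with two screw heads 4 mm higher.
- lane_mouth (a point): Middle of the lane's mouth at the board's top: where the rails begin, x = -30 mm in the board's frame, same axes.
- rail_left: Left guide rail (at +y of the board), aluminium bar 200 x 14 x 20 mm, fixed on the board parallel to the lane; origin in the middle of its underside, x along the lane. In the board's frame it spans x = -30 to +170 mm, y = 46.5 to 60.5 mm, z = 12 to 32 mm, with screw heads 3.5 mm higher. Must not be touched.
- rail_right: Right guide rail, the same bar at the other side: y = -60.5 to -46.5 mm in the board's frame. The clear lane between the rails is 93 mm wide. Must not be touched.
- sanding_block: Loose cork sanding block wrapped in abrasive, a brick 69 x 118 x 31 mm, about 0.12 kg. Origin at the centre of its underside; y along its length (roughly towards the stop), z up. Starts flat before the lane's mouth, up to 25 mm off the centre line and 0.25 rad askew. Centred, it has 12 mm to spare each side; against the stop its origin is at x = 96 mm of the board. Stops when the push stops.
- brass_weight: Bystander: brass hold-down weight with a knob, 54 mm across, 63 mm high, standing on the bench beyond the stop end of the board. Origin at the centre of its underside.
- hardener_tube: Bystander: lying tube, 40 x 131 x 32 mm, on the bench at the robot's left, further off beyond the stop end of the board. Origin at the centre of its underside, y along its length.
- pine_block: Bystander: plain dark pine offcut, 45 x 125 x 34 mm, lying on the bench just off the apron end of the board, crosswise to the lane, its near side about 50 mm from the board's edge. Origin at the centre of its underside, y along its length.
- mixing_cup: Bystander: clear plastic cup, 67 mm across, 70 mm high, standing on the bench beyond the stop end of the board. Origin at the centre of its underside.

How it is judged:
By the outcome, as a careful person would: the job done as asked, in the order asked, and still so for the second after the job is handed in, with the robot touching nothing.
It also fails if it takes over 58 s, if anything falls off the work surface, if the arm or the gripper's body presses on something with over 40 N, if the wrist force passes 120 N, or if a joint passes its speed limit or range.

## Robot

A 6-joint arm with a two-finger parallel gripper is mounted at the origin on the work surface; the furniture and walls round the work are solid. World frame = base frame: x ahead of the robot, y to its left, z up, the work surface at z = 0. Lengths are in m, angles in rad, forces in N, time in s.
With the tool pointing down it reaches from about 0.35 to 0.85 m from the base axis. Payload 8.1 kg.
Tool frame: the origin (TCP) lies at the very end of the fingers, on their centre line; the grasp point (between the pads) lies 19 mm behind it; z points along the fingers, y is the direction in which the jaws open and shut (so a half turn about z gives the same grasp; the last joint's range is limited). The gripper opens to 85 mm and grips with 20 to 120 N. Pads are 22 mm wide; open, the fingers measure 114 mm over their backs; the gripper's body (76 mm by 85 mm) begins 54 mm behind the grasp point. The pads swing forward as they close: fully open they stand 13 mm farther back than shut.
Start: joints at [-1.386, 0.13, 1.488, -0, 1.523, -0.085], TCP at [0.16, -0.578, 0.231] pointing down, gripper open.
Joint ranges: [-2.96, 2.96], [-0.89, 2.26], [0.02, 2.5], [-1.34, 4.48], [0, 2.73], [-2.66, 2.66]. Speed limits (rad/s): [2.39, 2.39, 2.79, 3.14, 3.14, 3.14].

## Interface

Orientations are given as a rotation vector (axis times angle).
In Python, from rig import * gives the robot as it stands.
- The arm moves only by the tool carry_out, never from a script. Its argument "moves" is a list of rows, each a list of 2 entries, a list of its own where there are three numbers: the shift along the tool's x, y, z in cm, then the turn about the tool's z in rad. A call has 1 to 5 rows; each row is the pose to reach, as a shift and turn from the pose commanded when the call began, along the tool's axes at that moment; what a row does not reach only later rows make up. A row lasts 1/10 s, in which the tool goes at most 50 mm and 8.59 degrees, less where a joint would pass 70% of its speed; a pose out of reach is approached as far as the arm can. A call with a gripper value outside its range is refused whole. "hand" is the opening, from 0 (shut) to 1 (fully open), set as the call begins (left out, the last holds). The fingers move at their own pace and stop on an object; the grip force is fixed at half the most. Time passes only in rows, so rows that repeat a pose let the fingers close. It gives the time, the measured TCP pose, the force and the opening at its end, in the units of the state.
- read_state(): the state, without advancing time (a new reading comes with each control period).
- capture(name): name is "scene" or "top"; returns a dict with "image" (480x640x3 uint8, red, green, blue), "z_map" (480x640 float32, m along the optical axis (not along the pixel's ray), 0 where there is no reading), "fx", "fy", "cx", "cy" (pixels), "world_from_camera" (4x4, takes a point from camera to world coordinates). Camera axes: x right, y up, looking along -z (the intrinsics and any distortion apply to the point x, -y, -z); pixel columns grow to the right and rows downward; lengths in m; the calibration is good to about 2 mm. A picture is of the moment at which its call begins.
- close_job(): hands the job in, once; it reports no verdict.
The state is a dict: "time_s": time; "joint_pos": joint angles; "joint_vel": joint speeds; "joint_torque": joint torques, N m; "eef_pos": TCP position; "eef_rot": TCP orientation; "force": force on the tool from outside, world axes, zero at the start; "moment": the same for the moment, N m; "grip_width": opening from 0.0 (shut) to 1.0 (fully open).
Only numpy, scipy, OpenCV 4.12 (cv2) and the standard library are available. Lean on these libraries where they do the work, as an engineer would, in place of code of your own. Each camera call takes 0.05 s, during which the arm holds its last target.

## Working session

There is one attempt and no reset: what is moved stays moved. The work goes in short steps, Python scripts to look and compute and a tool call to move; the robot and the scene stay as the last step left them, time stands still between calls to the robot, and variables do not carry over. Pictures are saved under pics/ and viewed, and the job is handed in when it is done.

Besides the shell and the picture viewer there is one more tool, called as a command line: name --argument value ..., lists and objects as JSON in quotes. carry_out: Moves the arm, as the interface text tells. Its arguments: {"type":"object","properties":{"moves":{"type":"array"},"hand":{"type":"number"}},"required":["moves"]}

```bash
mkdir -p pics; ls
python3 - <<'E'
from rig import *
import cv2,numpy as np
print(read_state())
for n in("scene","top"):
    c=capture(n); cv2.imwrite(f"pics/{n}0.png",c["image"][:,:,::-1]); np.savez(f"{n}0.npz",**c)
    print(n,c["fx"],c["fy"],c["cx"],c["cy"],[k for k in c]);print(c["world_from_camera"].round(3))
E
```

```text
pics
{'time_s': 0.0, 'joint_pos': array([-1.38636178e+00,  1.31177886e-01,  1.48929283e+00, -1.37219835e-05,
        1.52299556e+00, -8.54203910e-02]), 'joint_vel': array([-0.00031315, -0.00177329, -0.00096142,  0.00256028,  0.00102128,
       -0.00047025]), 'joint_torque': array([ 2.92750432e-03, -5.69394028e+01, -5.00546014e+01,  1.18887447e-04,
        1.45796745e-02, -3.49170523e-05]), 'eef_pos': array([ 0.15985761, -0.57773615,  0.230227  ]), 'eef_rot': array([-3.11118521e+00, -4.22351551e-01,  1.67046803e-04]), 'force': array([-0.07464841,  0.20001188, -0.22540388]), 'moment': array([ 0.02532775,  0.02761502, -0.00451073]), 'grip_width': 1.0035753862648953}
scene 481.22555285560276 481.22555285560276 315.33668513460833 241.79563977274873 ['image', 'z_map', 'fx', 'fy', 'cx', 'cy', 'world_from_camera']
[[-0.676  0.463 -0.574 -0.167]
 [-0.737 -0.41   0.537  0.685]
 [ 0.014  0.786  0.618  0.785]
 [ 0.     0.     0.     1.   ]]
top 543.2267689817073 543.2267689817073 312.72521316967635 233.41403455425845 ['image', 'z_map', 'fx', 'fy', 'cx', 'cy', 'world_from_camera']
[[ 0.002  0.998 -0.06   0.458]
 [-1.     0.002 -0.     0.033]
 [-0.     0.06   0.998  1.134]
 [ 0.     0.     0.     1.   ]]
```

View pics/top0.png

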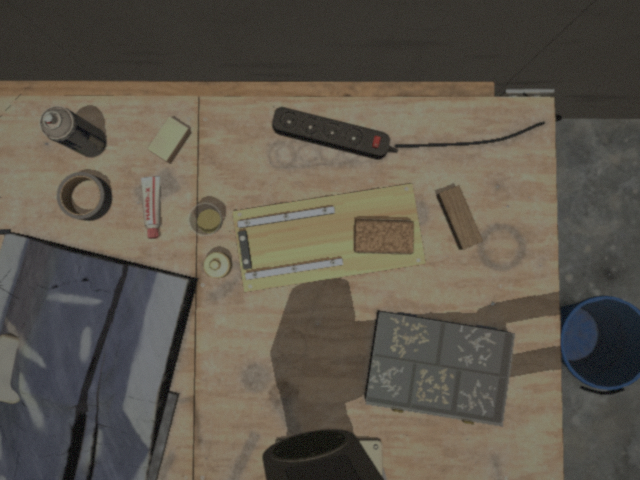

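View pics/scene0.png

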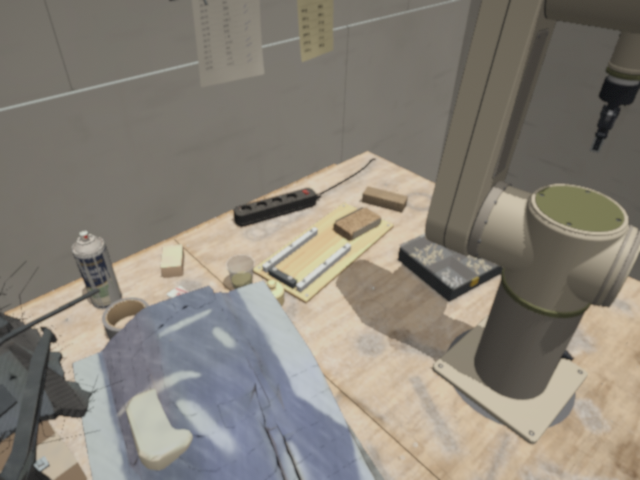

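Top view: board corners are near (234,211), (413,184), (426,262) and (243,291). The rails are bright bars, the stop is at about (245,248) and the block is at about (384,236). Next I'll measure these.

```bash
cat > h.py <<'E'
import numpy as np,cv2
def pts(c):
    # world points from z_map for all pixels
    v,u=np.mgrid[0:480,0:640]; z=c["z_map"]
    P=np.stack([(u-c["cx"])/c["fx"]*z,-(v-c["cy"])/c["fy"]*z,-z],-1)
    T=c["world_from_camera"]; return P@T[:3,:3].T+T[:3,3]
def plane(c,uv,h):
    uv=np.atleast_2d(uv).astype(float);T=c["world_from_camera"]
    d=np.stack([(uv[:,0]-c["cx"])/c["fx"],-(uv[:,1]-c["cy"])/c["fy"],-np.ones(len(uv))],-1)@T[:3,:3].T
    return T[:3,3]+d*((h-T[2,3])/d[:,2])[:,None]
E
python3 - <<'E'
from h import *
c=dict(np.load("top0.npz"));P=pts(c)
for uv in[(384,236),(300,235),(290,217),(245,248),(457,215),(340,300),(413,270)]: print(uv,P[uv[1],uv[0]].round(4),c["image"][uv[1],uv[0]])
im=c["image"][:,:,::-1]
cv2.imwrite("pics/crop.png",cv2.resize(im[170:305,190:500],None,fx=2.5,fy=2.5,interpolation=cv2.INTER_CUBIC))
hsv=cv2.cvtColor(im,cv2.COLOR_BGR2HSV)
for uv in[(300,235),(330,210),(384,236),(290,217),(290,270),(250,190),(230,300)]:print(uv,hsv[uv[1],uv[0]])
E
```

```text
(384, 236) [ 0.5192 -0.1103  0.0434] [106  85  65]
(300, 235) [0.5226 0.0593 0.0125] [138 127  93]
(290, 217) [0.5579 0.0792 0.0344] [138 140 142]
(245, 248) [0.4948 0.1703 0.0318] [66 65 61]
(457, 215) [ 0.5629 -0.2603  0.0334] [105  88  68]
(340, 300) [ 0.3883 -0.024  -0.0015] [94 83 70]
(413, 270) [ 0.4509 -0.1761 -0.0005] [134 125 101]
(300, 235) [ 23  83 138]
(330, 210) [108   9 146]
(384, 236) [ 15  99 106]
(290, 217) [105   7 142]
(290, 270) [ 98   7 143]
(250, 190) [ 17  67 138]
(230, 300) [ 16  68 131]
```

View pics/crop.png

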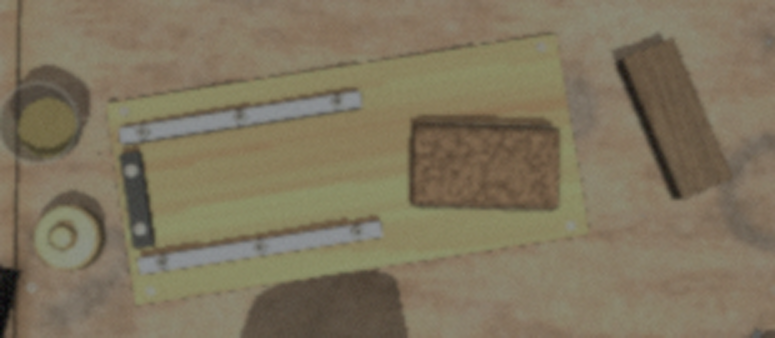

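```bash
cat >> h.py <<'E'
from math import *
def comp(m,seed=None):
    n,l,s,ce=cv2.connectedComponentsWithStats(m.astype(np.uint8))
    i=1+np.argmax(s[1:,4]); return l==i
def rect(xy):
    (cx,cy),(w,h),a=cv2.minAreaRect((xy*1000).astype(np.float32))
    return (cx,cy),(w,h),a
def maskpl(c,m,h):
    cs,_=cv2.findContours(m.astype(np.uint8),cv2.RETR_EXTERNAL,cv2.CHAIN_APPROX_NONE)
    k=max(cs,key=cv2.contourArea)[:,0]; return plane(c,k,h)[:,:2]
def block(c):
    P=pts(c);hsv=cv2.cvtColor(c["image"],cv2.COLOR_RGB2HSV)
    m=(P[...,2]>.039)&(P[...,2]<.048)&(hsv[...,1]>60)&(P[...,0]>.38)&(P[...,0]<.65)&(P[...,1]>-.25)&(P[...,1]<.25)
    m=comp(cv2.morphologyEx(m.astype(np.uint8),cv2.MORPH_OPEN,np.ones((3,3))))
    return rect(maskpl(c,m,.043)),m
E
python3 - <<'E'
from h import *
c=dict(np.load("top0.npz"));P=pts(c)
hsv=cv2.cvtColor(c["image"],cv2.COLOR_RGB2HSV)
r,m=block(c);print("block",r,m.sum())
R=(P[...,0]>.38)&(P[...,0]<.65)&(P[...,1]>-.25)&(P[...,1]<.25)
rail=R&(hsv[...,1]<30)&(hsv[...,2]>110)&(P[...,2]>.025)
n,l,s,ce=cv2.connectedComponentsWithStats(rail.astype(np.uint8))
cs=[]
for i in range(1,n):
    if s[i,4]>150: r=rect(maskpl(c,l==i,.032));print("rail",s[i],r);cs.append(r[0])
b=R&(hsv[...,0]>=20)&(hsv[...,0]<=40)
b=comp(cv2.morphologyEx((R&(P[...,2]>.007)).astype(np.uint8),cv2.MORPH_OPEN,np.ones((3,3))))
print("board",rect(maskpl(c,b,.012)))
st=R&(P[...,2]>.026)&(hsv[...,2]<90)&(P[...,1]>.12);st=comp(st)
print("stop",rect(maskpl(c,st,.032)))
bs=comp(R&(hsv[...,0]>=19)&(hsv[...,0]<=45)&(P[...,2]<.02));print("board hue",rect(maskpl(c,bs,.012)))
E
```

```text
block ((519.2005615234375, -110.29121398925781), (117.15943145751953, 62.51451873779297), 88.85670471191406) 1619
rail [238 207  97  20 611] ((559.1035766601562, 87.82637786865234), (13.206869125366211, 197.9951171875), 8.919140815734863)
rail [245 259  98  21 610] ((453.46734619140625, 71.45974731445312), (13.133440017700195, 198.9016876220703), 8.964669227600098)
board ((518.63134765625, 1.2809906005859375), (170.1702423095703, 379.7184143066406), 9.01972484588623)
stop ((492.2903747558594, 171.599853515625), (76.7509994506836, 16.24484634399414), 9.114502906799316)
board hue ((514.4228515625, -0.168212890625), (266.9927978515625, 494.90509033203125), 0.13564449548721313)
```

```bash
cat >> h.py <<'E'
LA=radians(98.93);U=np.array([cos(LA),sin(LA)]);N=np.array([-sin(LA),cos(LA)])
O=np.array([506.3,79.64])-70*U
def lane(p): p=np.asarray(p)-O; return p@U,p@N
def world(x,y): return O+x*U+y*N
def blk(c):
    P=pts(c);R=(P[...,0]>.38)&(P[...,0]<.65)&(P[...,1]>-.25)&(P[...,1]<.25)
    m=comp(cv2.morphologyEx((R&(P[...,2]>.0385)&(P[...,2]<.050)).astype(np.uint8),cv2.MORPH_OPEN,np.ones((3,3))))
    (p,s,a)=rect(maskpl(c,m,.043)); long=a if s[0]>s[1] else a+90
    sk=(long-98.93+90)%180-90
    print("block lane x,y",np.round(lane(p),1),"skew deg",round(sk,2),"size",np.round(s,1)); return p,sk
def goto(x,y,z,phi=None):
    # print shift (cm) along tool axes to TCP at lane x,y, height z (mm), and turn to tool-x angle phi (deg)
    from rig import read_state
    from scipy.spatial.transform import Rotation as Ro
    s=read_state();R=Ro.from_rotvec(s["eef_rot"]).as_matrix();p=s["eef_pos"]*1000
    d=np.r_[world(x,y),z]-p; f=degrees(atan2(R[1,0],R[0,0]))
    print("t",s["time_s"],"tcp lane",np.round(lane(p[:2]),1),"z",p[2].round(1),"phi",round(f,2),"tilt",(R[:,2]).round(3),"F",s["force"].round(1),"w",round(s["grip_width"],2))
    print("shift cm",(R.T@d/10).round(2),"turn",None if phi is None else round(-radians((phi-f+180)%360-180),3))
E
python3 - <<'E'
from h import *
c=dict(np.load("top0.npz"));blk(c)
goto(-118,75,80,8.93);goto(-118,75,18,8.93)
for p in [(560,-110),(545,-110)]:print(lane(p))
P=pts(c)
print((P[215:258:2,384,:]*1000).round(0)[:, [0,2]].tolist())
E
```

```text
block lane x,y [-119.6   16.8] skew deg -10.07 size [117.4  62.6]
t 0.1 tcp lane [-525.7  444.3] z 230.3 phi 15.45 tilt [-0.     0.002 -1.   ] F [ 0.4 -0.6 -1. ] w 1.0
shift cm [ 41.32 -36.28  15.1 ] turn 0.114
t 0.1 tcp lane [-525.7  444.3] z 230.3 phi 15.45 tilt [-0.     0.002 -1.   ] F [ 0.4 -0.6 -1. ] w 1.0
shift cm [ 41.32 -36.27  21.3 ] turn 0.114
(np.float64(-125.67704657580904), np.float64(-23.611714113309393))
(np.float64(-123.34863168114119), np.float64(-8.793533250656619))
[[565.0, 13.0], [561.0, 9.0], [553.0, 45.0], [550.0, 40.0], [545.0, 44.0], [541.0, 46.0], [538.0, 41.0], [533.0, 44.0], [529.0, 43.0], [525.0, 45.0], [521.0, 45.0], [517.0, 39.0], [513.0, 43.0], [509.0, 42.0], [505.0, 42.0], [501.0, 41.0], [497.0, 42.0], [493.0, 41.0], [489.0, 41.0], [485.0, 45.0], [482.0, 9.0], [478.0, 15.0]]
```

carry_out --moves '[[[10,-9,0],0.11],[[20,-18,0],0.11],[[30,-26,0],0.11],[[38,-33,4],0.11],[[41.3,-36.3,9],0.11]]' --hand 1

```text
time_s: 0.6
eef_pos: [0.297, -0.3692, 0.2144]
eef_rot: [3.13, 0.25, 0.001]
force: [1.3, -0.4, -0.2]
grip_width: 0.996
```

carry_out --moves '[[[0,0,0],0]]'

```text
time_s: 0.7
eef_pos: [0.2981, -0.3653, 0.2118]
eef_rot: [-3.127, -0.258, 0.0]
force: [0.1, -1.1, -0.2]
grip_width: 0.998
```

```bash
python3 -c "
from h import *
goto(-118,75,50,8.93)"
```

```text
t 0.7 tcp lane [-337.3  274.7] z 211.8 phi 9.45 tilt [-0.     0.004 -1.   ] F [ 0.1 -1.1 -0.2] w 1.0
shift cm [ 20.17 -21.68  16.28] turn 0.009
```

carry_out --moves '[[[3.5,-3.5,0],0.01],[[7,-7.5,1],0.01],[[10.5,-11,2.5],0.01],[[14,-15,4],0.01],[[17,-18.5,6],0.01]]'

```text
time_s: 1.2
eef_pos: [0.4301, -0.1685, 0.1583]
eef_rot: [3.132, 0.234, 0.002]
force: [1.3, -0.6, -0.4]
grip_width: 0.998
```

```bash
python3 -c "
from h import *
goto(-118,75,55,8.93)"
```

```text
t 1.2 tcp lane [-163.3  113.8] z 158.3 phi 8.56 tilt [ 0.002 -0.001 -1.   ] F [ 1.3 -0.6 -0.4] w 1.0
shift cm [ 3.83 -4.57 10.33] turn -0.006
```

carry_out --moves '[[[1.4,-2.3,3],0],[[2.8,-4.6,6],0],[[2.8,-4.6,9],0],[[2.8,-4.6,9],0]]'

```text
time_s: 1.6
eef_pos: [0.4462, -0.1182, 0.0636]
eef_rot: [-3.129, -0.237, 0.012]
force: [-0.7, -0.1, -0.8]
grip_width: 1.002
```

```bash
python3 -c "
from h import *
from rig import *
c=capture('top');cv2.imwrite('pics/t1.png',cv2.resize(c['image'][170:340,220:480,::-1],None,fx=3,fy=3));
goto(-118,85,18,8.93)"
```

```text
t 1.65 tcp lane [-117.4   88.8] z 66.1 phi 8.62 tilt [-0.005  0.002 -1.   ] F [0.5 0.3 0.6] w 1.0
shift cm [0.4  0.07 4.81] turn -0.005
```

View pics/t1.png

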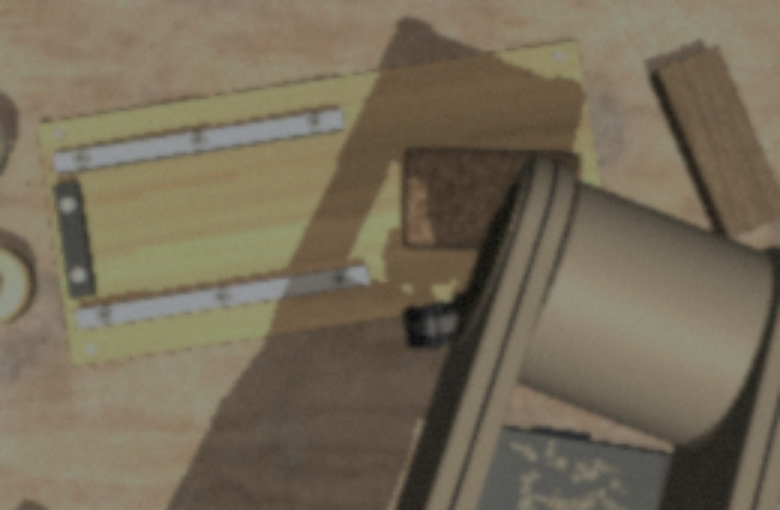

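The picture shows the front finger at crop (430,325), clear of the block (405–580, 150–250) and of the left rail's end (368,275). Lowering now.

carry_out --moves '[[[0,0,2.5],0],[[0,0,4.7],0],[[0,0,4.7],0],[[0,0,4.7],0]]'

```text
time_s: 2.05
eef_pos: [0.4504, -0.121, 0.0228]
eef_rot: [3.132, 0.233, 0.002]
force: [0.4, -0.4, 1.1]
grip_width: 0.999
```

```bash
python3 -c "
from h import *
from rig import *
c=capture('scene');cv2.imwrite('pics/s1.png',cv2.resize(c['image'][170:320,220:480,::-1],None,fx=3,fy=3));
goto(-118,45.5,18,8.93)"
```

```text
t 2.1 tcp lane [-119.7   85.8] z 23.3 phi 8.53 tilt [ 0.002 -0.001 -1.   ] F [-0.1  0.  -0. ] w 1.0
shift cm [ 4.02 -0.2   0.54] turn -0.007
```

View pics/s1.png

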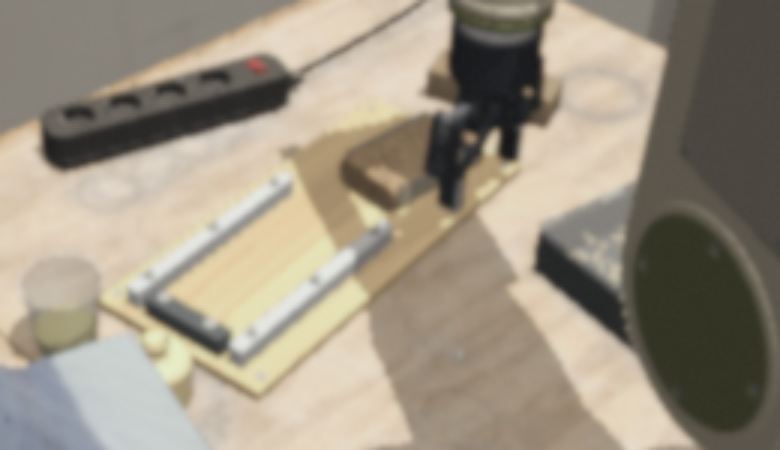

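Both fingertips are just above the board beside the block, the front one at crop (452,205). I'll lower slightly, then push sideways slowly.

carry_out --moves '[[[0,0,0.6],-0.007],[[0.7,0,0.6],-0.007],[[1.4,0,0.6],-0.007],[[1.9,0,0.6],-0.007],[[2.4,0,0.6],-0.007]]'

```text
time_s: 2.6
eef_pos: [0.4742, -0.1164, 0.0153]
eef_rot: [3.132, 0.246, 0.0]
force: [-0.3, -0.2, -0.2]
grip_width: 1.003
```

carry_out --moves '[[[0.3,0,0],0],[[0.6,0,0],0],[[0.9,0,0],0],[[0.9,0,0],0]]'

```text
time_s: 3.0
eef_pos: [0.4827, -0.115, 0.0152]
eef_rot: [-3.132, -0.246, -0.0]
force: [0.5, -0.5, -1.0]
grip_width: 1.0
```

```bash
python3 -c "
from h import *
from rig import *
goto(-118,45.5,18,8.93)
for n in ('scene','top'):
  c=capture(n);y0=170;cv2.imwrite('pics/%s2.png'%n,cv2.resize(c['image'][170:320,220:480,::-1],None,fx=3,fy=3));
"
```

```text
t 3.0 tcp lane [-118.6   53.5] z 15.2 phi 8.99 tilt [ 0.  0. -1.] F [ 0.5 -0.5 -1. ] w 1.0
shift cm [ 0.8  -0.06 -0.28] turn 0.001
```

View pics/scene2.png

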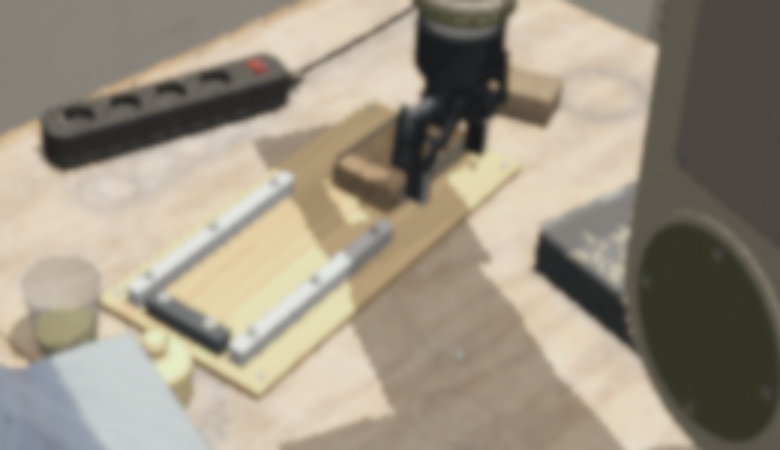

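View pics/top2.png

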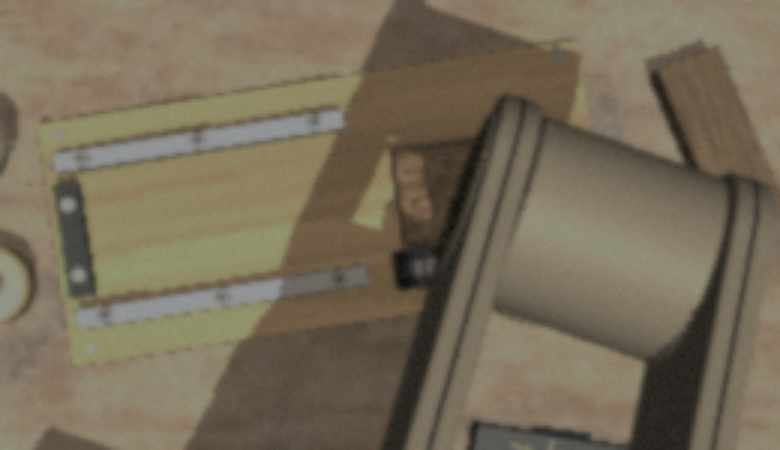

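The block has turned to lie nearly along the lane, with the front finger now next to its side (top crop 415,265). I'll push a bit more, back off and measure.

carry_out --moves '[[[0.3,0,0],0],[[0.6,0,0],0],[[0.6,0,0],0],[[-2,0,0],0],[[-5,0,0],0]]'

```text
time_s: 3.6
eef_pos: [0.4333, -0.1229, 0.0154]
eef_rot: [3.131, 0.248, 0.001]
force: [0.2, -0.2, 1.4]
grip_width: 0.998
```

carry_out --moves '[[[-4,0,-2],0],[[-8,0,-6],0],[[-12,0,-10],0],[[-15,2,-10],0],[[-15,4,-10],0]]'

```text
time_s: 4.1
eef_pos: [0.2902, -0.188, 0.1187]
eef_rot: [3.125, 0.244, 0.008]
force: [1.0, -0.1, 1.1]
grip_width: 0.995
```

```bash
python3 -c "
from h import *
from rig import *
c=capture('top');cv2.imwrite('pics/t3.png',cv2.resize(c['image'][170:340,220:480,::-1],None,fx=3,fy=3));
blk(c);goto(-250,0,150,-81.07)
"
```

```text
block lane x,y [-114.8    4.7] skew deg 0.45 size [ 66.3 117.4]
t 4.15 tcp lane [-163.2  254. ] z 118.0 phi 8.86 tilt [ 0.006 -0.007 -1.   ] F [ 0.8 -0.7  1.1] w 1.0
shift cm [25.42  8.67 -3.01] turn 1.57
```

View pics/t3.png

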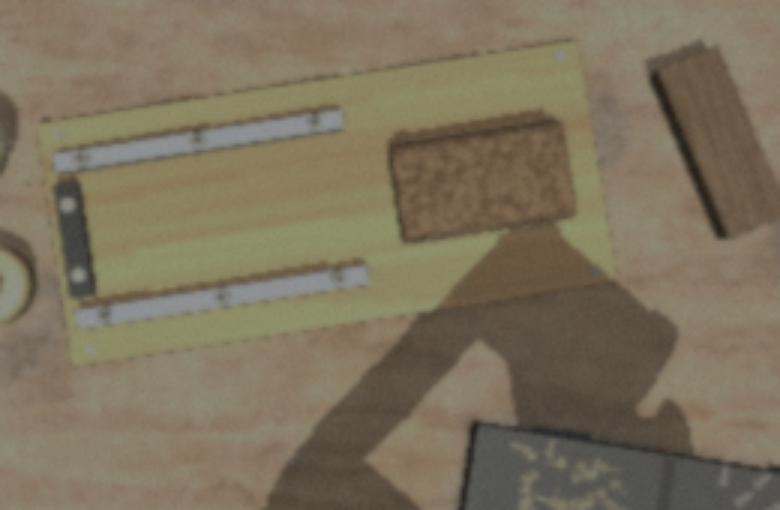

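The block is now aligned to 0.45° but 4.7 mm left of centre, so one more nudge sideways to centre it.

carry_out --moves '[[[4,-1,0],0],[[8,-2.5,0],0],[[12,-4,2],0],[[15,-5,6],0],[[17,-5,9],0]]'

```text
time_s: 4.65
eef_pos: [0.453, -0.108, 0.0237]
eef_rot: [-3.131, -0.249, -0.001]
force: [0.4, -0.0, 0.7]
grip_width: 0.998
```

```bash
python3 -c "
from h import *
goto(-115,43,15,8.93)
"
```

```text
t 4.65 tcp lane [-107.    81.8] z 23.7 phi 9.09 tilt [ 0.001  0.    -1.   ] F [ 0.4 -0.   0.7] w 1.0
shift cm [3.87 0.81 0.87] turn 0.003
```

carry_out --moves '[[[1,0.8,0.5],0],[[2,0.8,0.5],0],[[2.5,0.8,0.5],0],[[2.5,0.8,0.5],0]]'

```text
time_s: 5.05
eef_pos: [0.4785, -0.114, 0.0214]
eef_rot: [3.131, 0.246, 0.003]
force: [0.2, -0.7, 0.6]
grip_width: 0.996
```

```bash
python3 -c "
from h import *
goto(-115,43,15,8.93)
"
```

```text
t 5.05 tcp lane [-117.    57.6] z 21.4 phi 8.99 tilt [ 0.002 -0.001 -1.   ] F [ 0.2 -0.7  0.6] w 1.0
shift cm [ 1.46 -0.2   0.64] turn 0.001
```

carry_out --moves '[[[0.4,0,0.6],0],[[0.8,0,0.6],0],[[1.1,0,0.6],0],[[1.4,0,0.6],0],[[1.4,0,0.6],0]]'

```text
time_s: 5.55
eef_pos: [0.4914, -0.1117, 0.0144]
eef_rot: [3.132, 0.246, 0.001]
force: [0.8, 0.9, 0.0]
grip_width: 0.999
```

carry_out --moves '[[[-2,0,0],0],[[-5,0,0],0],[[-9,0,-4],0],[[-13,2,-8],0],[[-17,5,-11],0]]'

```text
time_s: 6.05
eef_pos: [0.3444, -0.1735, 0.1122]
eef_rot: [3.131, 0.25, 0.001]
force: [1.7, -1.1, 0.8]
grip_width: 1.0
```

```bash
python3 -c "
from h import *
from rig import *
c=capture('top');
blk(c);goto(-220,0,150,-81.07)
"
```

```text
block lane x,y [-115.2   -0.2] skew deg -0.67 size [ 63.3 117.3]
t 6.1 tcp lane [-160.3  201.4] z 116.9 phi 8.98 tilt [ 0.003 -0.006 -1.   ] F [ 1.1 -5.3  3.8] w 1.0
shift cm [20.14  6.01 -3.22] turn 1.572
```

carry_out --moves '[[[0,1,-2],0.14],[[1,2,-4],0.28],[[3,4,-4],0.42],[[6,6,-4],0.56],[[9,6.5,-4],0.7]]' --hand 0.4

```text
time_s: 6.6
eef_pos: [0.4458, -0.2258, 0.1513]
eef_rot: [3.022, -0.854, 0.003]
force: [-0.3, -0.5, 1.4]
grip_width: 0.399
```

```bash
python3 -c "
from h import *
from rig import *
goto(-215,0,120,-81.07);print(read_state()['joint_pos'])
"
```

```text
t 6.6 tcp lane [-222.4  107.1] z 151.3 phi -31.56 tilt [ 0.001 -0.001 -1.   ] F [-0.3 -0.5  1.4] w 0.4
shift cm [ 7.66 -7.52  3.14] turn 0.864
[-5.71090564e-01 -9.19707270e-02  1.86131460e+00 -5.20464583e-04
  1.37038038e+00  1.55071414e+00]
```

Turning this way would end too close to joint 6's limit, so I'll use the equivalent half-turn orientation.

carry_out --moves '[[[0,0,0],-0.14],[[0,0,0],-0.29],[[0,0,0],-0.43],[[0,0,0],-0.58],[[0,0,0],-0.72]]'

```text
time_s: 7.1
eef_pos: [0.4445, -0.2239, 0.1507]
eef_rot: [-3.128, -0.287, 0.0]
force: [-0.4, 0.1, -0.2]
grip_width: 0.399
```

carry_out --moves '[[[0,0,0],-0.14],[[0,0,0],-0.29],[[0,0,0],-0.43],[[0,0,0],-0.58],[[0,0,0],-0.72]]'

```text
time_s: 7.6
eef_pos: [0.4445, -0.224, 0.1508]
eef_rot: [2.827, 1.37, 0.0]
force: [-0.3, -0.3, -0.3]
grip_width: 0.398
```

carry_out --moves '[[[0,0,0],-0.14],[[0,0,0],-0.29],[[0,0,0],-0.43],[[0,0,0],-0.58],[[0,0,0],-0.72]]'

```text
time_s: 8.1
eef_pos: [0.4445, -0.224, 0.1508]
eef_rot: [-2.163, -2.278, 0.0]
force: [0.2, 1.0, 0.4]
grip_width: 0.396
```

```bash
python3 -c "
from h import *
from rig import *
goto(-213,0,120,98.93);print(read_state()['joint_pos'])
"
```

```text
t 8.1 tcp lane [-220.3  108.2] z 150.8 phi 92.98 tilt [-0.  0. -1.] F [0.2 1.  0.4] w 0.4
shift cm [ 1.85 10.69  3.08] turn -0.104
[-5.69811337e-01 -9.54830636e-02  1.86557397e+00  1.19804990e-06
  1.37151733e+00 -6.21812897e-01]
```

carry_out --moves '[[[0.6,3.5,0],-0.1],[[1.2,7,0],-0.104],[[1.8,10.7,1],-0.104],[[1.8,10.7,4],-0.104],[[1.8,10.7,6],-0.104]]'

```text
time_s: 8.6
eef_pos: [0.5511, -0.2004, 0.0891]
eef_rot: [-2.047, -2.382, 0.0]
force: [-0.7, -0.7, -1.0]
grip_width: 0.4
```

```bash
python3 -c "
from h import *
from rig import *
goto(-208,0,22,98.93)
c=capture('scene');cv2.imwrite('pics/s4.png',cv2.resize(c['image'][130:280,260:460,::-1],None,fx=4,fy=4));
"
```

```text
t 8.6 tcp lane [-213.6   -0.8] z 89.1 phi 98.66 tilt [-0.001  0.    -1.   ] F [-0.7 -0.7 -1. ] w 0.4
shift cm [ 0.55 -0.08  6.71] turn -0.005
```

View pics/s4.png

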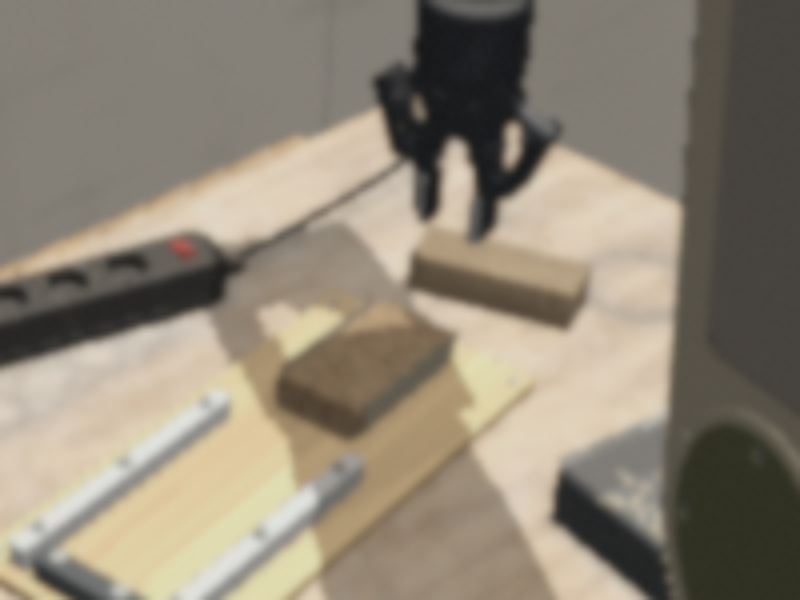

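The fingers (crop 425–485, 220) are above the gap between the block's rear end and the pine block. Lowering.

carry_out --moves '[[[0.3,0,3],-0.005],[[0.5,0,6],-0.005],[[0.5,0,6.7],-0.005],[[0.5,0,6.7],-0.005]]'

```text
time_s: 9.05
eef_pos: [0.5487, -0.1957, 0.023]
eef_rot: [-2.041, -2.385, 0.001]
force: [-0.2, -0.0, 0.7]
grip_width: 0.399
```

```bash
python3 -c "
from h import *
from rig import *
goto(-180,0,22,98.93)
c=capture('scene');cv2.imwrite('pics/s5.png',cv2.resize(c['image'][130:280,260:460,::-1],None,fx=4,fy=4));
"
```

```text
t 9.05 tcp lane [-208.6    0.8] z 23.0 phi 98.87 tilt [-0.003  0.001 -1.   ] F [-0.2 -0.   0.7] w 0.4
shift cm [2.86 0.08 0.1 ] turn -0.001
```

View pics/s5.png

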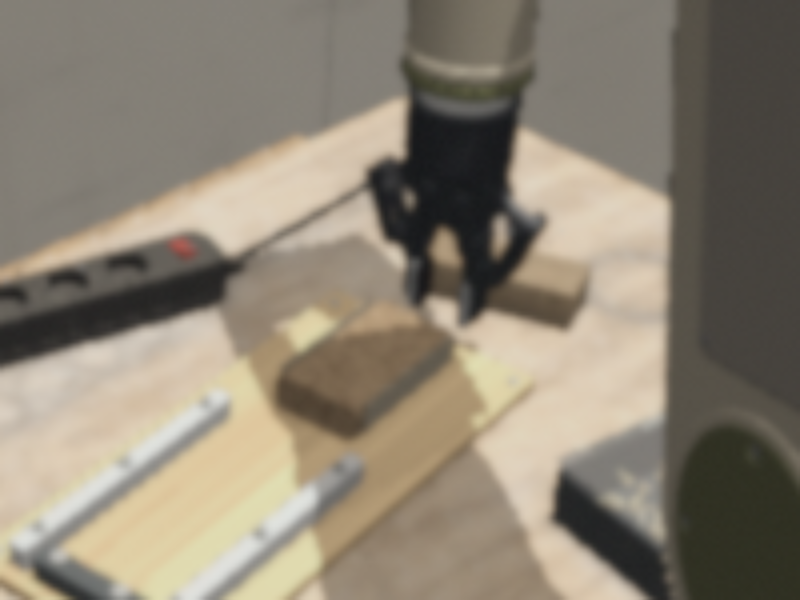

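The fingers are just behind the block's rear face. I'll push in stages of about 60 mm/s.

carry_out --moves '[[[1.2,0.1,0.1],0],[[2,0.1,0.1],0],[[2.6,0.1,0.1],0],[[3.2,0.1,0.1],0],[[3.8,0.1,0.1],0]]'

```text
time_s: 9.6
eef_pos: [0.5453, -0.158, 0.0235]
eef_rot: [2.042, 2.386, 0.0]
force: [-0.2, -1.3, 1.0]
grip_width: 0.397
```

carry_out --moves '[[[0.6,0,0],0],[[1.2,0,0],0],[[1.8,0,0],0],[[2.4,0,0],0],[[3,0,0],0]]'

```text
time_s: 10.1
eef_pos: [0.5402, -0.1283, 0.0228]
eef_rot: [-2.043, -2.387, 0.0]
force: [-0.9, -1.0, 0.7]
grip_width: 0.398
```

```bash
python3 -c "
from h import *
from rig import *
c=capture('top');cv2.imwrite('pics/t6.png',cv2.resize(c['image'][170:340,220:480,::-1],None,fx=3,fy=3));
goto(-100,0,22,98.93);blk(c)
"
```

```text
t 10.15 tcp lane [-139.8   -1.1] z 22.6 phi 98.9 tilt [-0.     0.001 -1.   ] F [ 0.8  0.  -0.1] w 0.4
shift cm [ 3.98 -0.12  0.07] turn -0.001
block lane x,y [-57.7  -0.3] skew deg -0.05 size [66.  95.1]
```

View pics/t6.png

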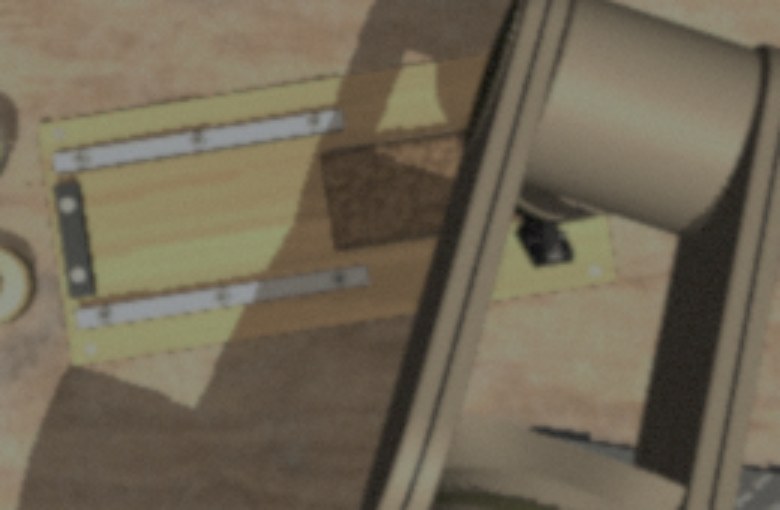

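The front of the block has entered the mouth centred and straight: its corners at crop (322,155) and (335,248) are about equally far from both rails. Continuing.

carry_out --moves '[[[0.7,0,0],0],[[1.4,0,0],0],[[2.1,0,0],0],[[2.8,0,0],0],[[3.5,-0.05,0],0]]'

```text
time_s: 10.65
eef_pos: [0.5342, -0.0936, 0.0227]
eef_rot: [-2.043, -2.387, 0.0]
force: [-0.4, -0.6, 1.1]
grip_width: 0.4
```

carry_out --moves '[[[0.7,0,0],0],[[1.4,0,0],0],[[2.1,0,0],0],[[2.8,0,0],0],[[3.5,-0.05,0],0]]'

```text
time_s: 11.15
eef_pos: [0.5284, -0.0592, 0.0229]
eef_rot: [2.043, 2.387, 0.0]
force: [0.6, -0.3, -0.6]
grip_width: 0.402
```

```bash
python3 -c "
from h import *
from rig import *
c=capture('top');cv2.imwrite('pics/t7.png',cv2.resize(c['image'][170:340,220:480,::-1],None,fx=3,fy=3));
goto(25.7,0,22,98.93);blk(c)
c=capture('scene');cv2.imwrite('pics/s7.png',cv2.resize(c['image'][150:310,240:450,::-1],None,fx=3.7,fy=3.7));
"
```

```text
t 11.2 tcp lane [-69.6  -0.1] z 22.7 phi 98.9 tilt [-0.     0.001 -1.   ] F [ 0.3  0.9 -0.9] w 0.4
shift cm [ 9.53 -0.02  0.08] turn -0.001
block lane x,y [25.4  0.9] skew deg -1.67 size [66.4 70.2]
```

View pics/t7.png

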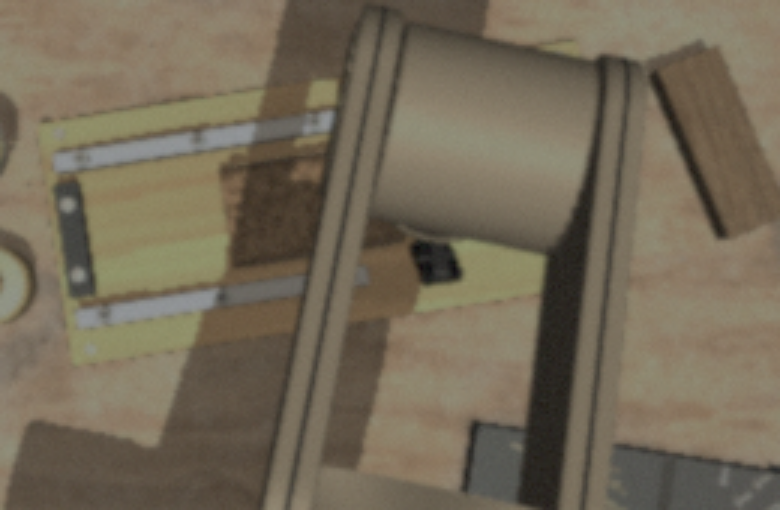

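View pics/s7.png

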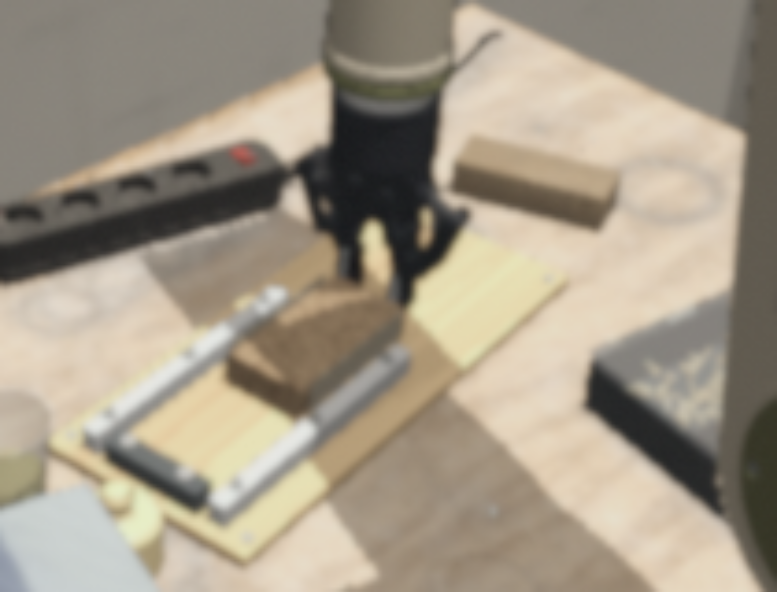

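The block sits about halfway down the lane, with similar gaps to both rails in each view. Continuing.

carry_out --moves '[[[0.7,0,0],0],[[1.4,0,0],0],[[2.1,0,0],0],[[2.8,0,0],0],[[3.5,0,0],0]]'

```text
time_s: 11.75
eef_pos: [0.5231, -0.0246, 0.023]
eef_rot: [2.043, 2.387, 0.0]
force: [-0.1, -0.9, 0.7]
grip_width: 0.397
```

carry_out --moves '[[[0.7,0,0],0],[[1.4,0,0],0],[[2.1,0,0],0],[[2.8,0,0],0],[[3.5,0,0],0]]'

```text
time_s: 12.25
eef_pos: [0.5176, 0.01, 0.0229]
eef_rot: [2.043, 2.387, 0.0]
force: [-0.2, -0.9, 0.4]
grip_width: 0.401
```

```bash
python3 -c "
from h import *
from rig import *
c=capture('top');cv2.imwrite('pics/t8.png',cv2.resize(c['image'][170:340,220:480,::-1],None,fx=3,fy=3));
goto(25.7,0,22,98.93);blk(c)
"
```

```text
t 12.3 tcp lane [ 0.4 -0.2] z 22.7 phi 98.89 tilt [-0.     0.001 -1.   ] F [-0.3  0.6 -0.3] w 0.4
shift cm [ 2.53 -0.03  0.07] turn -0.001
block lane x,y [113.8   0.9] skew deg 81.43 size [64.3 36.2]
```

View pics/t8.png

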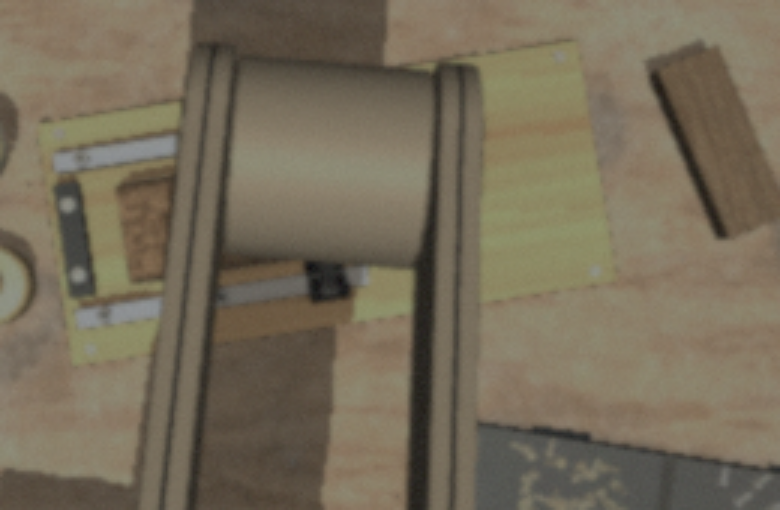

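The leading end (crop 118–135, 185–280) is about 25 mm short of the stop at (90,290). I'll do the final approach slowly and watch the force.

carry_out --moves '[[[0.5,0,0],0],[[1,0,0],0],[[1.5,0,0],0],[[1.9,0,0],0],[[2.2,0,0],0]]'

```text
time_s: 12.8
eef_pos: [0.5142, 0.0315, 0.0228]
eef_rot: [-2.043, -2.387, 0.0]
force: [-0.4, -0.8, -0.0]
grip_width: 0.4
```

carry_out --moves '[[[0.1,0,0],0],[[0.2,0,0],0]]'

```text
time_s: 13.0
eef_pos: [0.514, 0.0332, 0.0228]
eef_rot: [-2.043, -2.387, 0.0]
force: [-0.1, -0.1, -0.7]
grip_width: 0.401
```

```bash
python3 -c "
from h import *
from rig import *
c=capture('top');cv2.imwrite('pics/t9.png',cv2.resize(c['image'][200:300,220:330,::-1],None,fx=6,fy=6));
goto(25.7,0,22,98.93)
"
```

```text
t 13.05 tcp lane [23.  -0.4] z 22.8 phi 98.88 tilt [-0.  0. -1.] F [-0.6  0.7 -0.2] w 0.4
shift cm [ 0.27 -0.04  0.08] turn -0.001
```

View pics/t9.png

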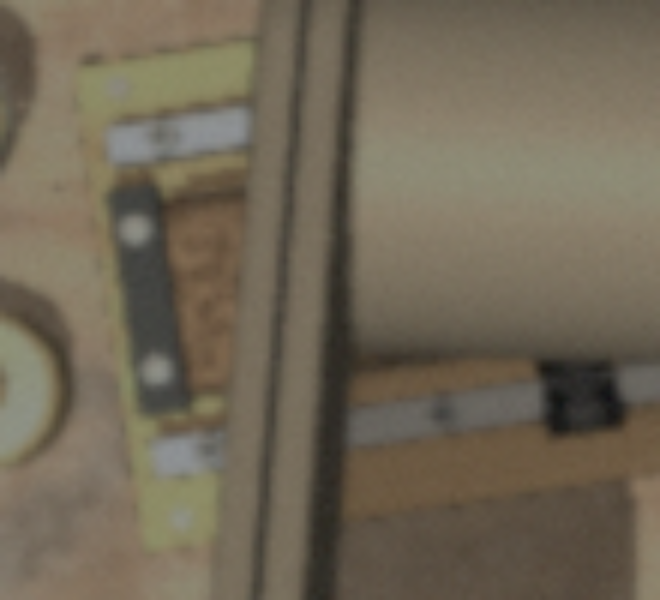

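The block's front edge (crop about x=165–185) now looks almost against the stop. I'll creep forward until the force rises.

carry_out --moves '[[[0.1,0,0],0],[[0.15,0,0],0],[[0.15,0,0],0]]'

```text
time_s: 13.35
eef_pos: [0.5138, 0.0346, 0.0229]
eef_rot: [-2.043, -2.387, -0.0]
force: [0.3, -0.5, -0.5]
grip_width: 0.4
```

carry_out --moves '[[[0.1,0,0],0],[[0.1,0,0],0]]'

```text
time_s: 13.55
eef_pos: [0.5138, 0.0353, 0.0229]
eef_rot: [2.042, 2.386, -0.0]
force: [1.7, -3.0, -1.4]
grip_width: 0.398
```

```bash
python3 -c "
from h import *
goto(25.7,0,22,98.93)
"
```

```text
t 13.55 tcp lane [25.  -0.5] z 22.9 phi 98.88 tilt [ 0.    -0.001 -1.   ] F [ 1.7 -3.  -1.4] w 0.4
shift cm [ 0.07 -0.05  0.09] turn -0.001
```

carry_out --moves '[[[0.06,0,0],0],[[0.06,0,0],0]]'

```text
time_s: 13.75
eef_pos: [0.5138, 0.0353, 0.023]
eef_rot: [2.042, 2.386, -0.001]
force: [0.6, -5.9, -0.4]
grip_width: 0.399
```

The TCP has stopped moving and the force is up to 5.9 N, so the block is against the stop. I'll back off straight, rise and check.

carry_out --moves '[[[-0.5,0,0],0],[[-1.5,0,0],0],[[-3,0,0],0],[[-3,0,-2],0],[[-3,0,-6],0]]'

```text
time_s: 14.25
eef_pos: [0.5151, 0.0054, 0.0799]
eef_rot: [-2.04, -2.381, 0.007]
force: [0.1, 0.1, -0.8]
grip_width: 0.398
```

carry_out --moves '[[[0,0,-4],0],[[-4,0,-8],0],[[-8,3,-10],0],[[-12,-3,-10],0],[[-16,-6,-10],0]]'

```text
time_s: 14.75
eef_pos: [0.4956, -0.1442, 0.1826]
eef_rot: [-2.041, -2.387, 0.0]
force: [0.6, -0.5, -0.2]
grip_width: 0.4
```

carry_out --moves '[[[-3,-3,0],0],[[-6,-6,0],0],[[-6,-9,0],0],[[-6,-9,0],0]]'

```text
time_s: 15.15
eef_pos: [0.4126, -0.2172, 0.1821]
eef_rot: [-2.047, -2.382, 0.001]
force: [0.8, 1.4, -0.8]
grip_width: 0.4
```

```bash
python3 -c "
from h import *
from rig import *
c=capture('top');cv2.imwrite('pics/t10.png',cv2.resize(c['image'][170:300,190:480,::-1],None,fx=2.7,fy=2.7));
cv2.imwrite('pics/t10b.png',cv2.resize(c['image'][200:300,220:350,::-1],None,fx=6,fy=6))
goto(25.7,0,22,98.93);blk(c)
c=capture('scene');cv2.imwrite('pics/s10.png',c['image'][:,:,::-1])
"
```

```text
t 15.2 tcp lane [-208.4  136.9] z 182.4 phi 98.69 tilt [ 0.  0. -1.] F [-0.4 -0.3 -0.3] w 0.4
shift cm [23.46 13.59 16.05] turn -0.004
block lane x,y [96.5  2.8] skew deg 0.58 size [ 65.8 117.9]
```

View pics/t10b.png

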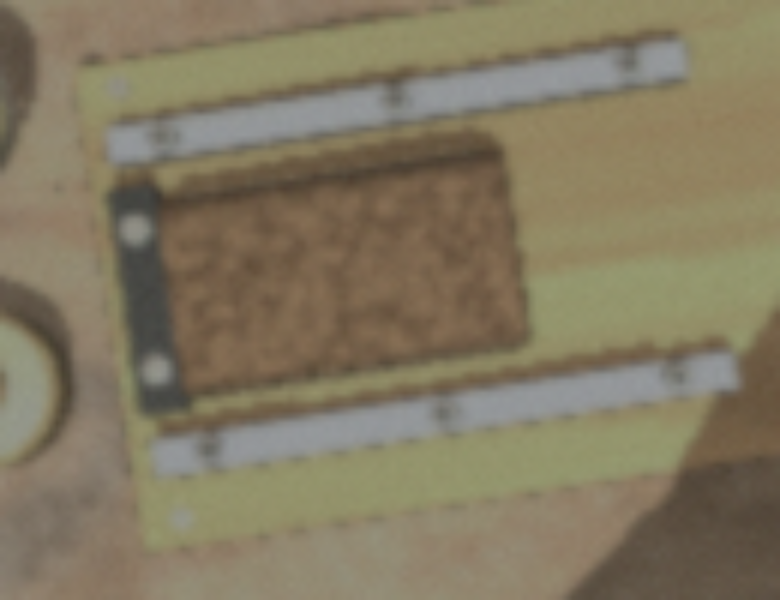

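View pics/s10.png

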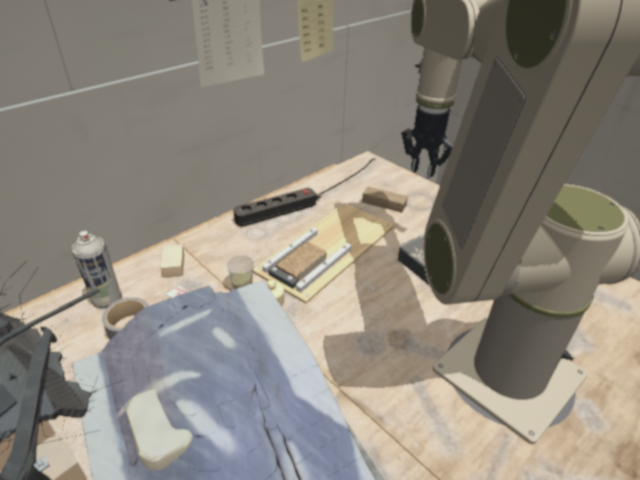

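The block is against the stop (crop 165–525, 150–395), lying flat with clear gaps to both rails. The other things on the bench look unmoved, so I'm handing in.

```bash
python3 -c "
from rig import *
print(close_job())"
```

```text
the job is handed in; nothing more can be done
None
```

The cork block is up against the steel stop, lying flat and nearly straight in the lane, and the job was handed in at about 15 s. I squared and centred it on the apron with two sideways pushes of the open fingers. Then I pushed it down the lane with both fingers on its rear end until the force rose to about 6 N and it stopped moving, backed off straight and lifted clear.

- **Position:** the last top view put the block's origin at x = 96.5 mm of the board, against a nominal 96 mm, with 0.6° of skew.
- **Rails:** the block sat about 2.8 mm left of the centre line, leaving roughly 9 mm to the nearer rail. I saw no contact with either rail. The arm hid part of the block from above during the push.
- **Other things on the bench:** the bystanders looked unmoved, but I judged that by eye from the pictures and did not measure them again.
- **Disagreements:** the lateral reading went from about 1 mm left of centre with part of the block hidden to 2.8 mm in the clear final view. The width also read 63–66 mm instead of 69 mm because the mask trims edges, so the lateral figures are good to about 2 mm.

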